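# Read the indicator rod of the dry-storage case

### The arm

A 6-joint arm with a two-finger parallel gripper is mounted at the origin on the work surface. World frame = base frame: x ahead of the robot, y to its left, z up, the work surface at z = 0. Lengths are in m, angles in rad, forces in N, time in s.
With the tool pointing down it reaches from about 0.35 to 0.975 m from the base axis. Payload 4.9 kg.
Tool frame: the origin (TCP) lies at the very end of the fingers, on their centre line; the grasp point (between the pads) lies 19 mm behind it (pinch_z is the distance from the TCP to the grasp point, in m); z points along the fingers, y is the line along which they close (so a half turn about z gives the same grasp; the last joint's range is limited). The gripper opens to 85 mm and grips with 20 to 120 N. Pads are 22 mm wide; open, the fingers measure 114 mm over their backs; the gripper's body (76 mm by 85 mm) begins 54 mm behind the grasp point. The pads swing forward as they close: fully open they stand 13 mm farther back than shut.
Start: joints at [-1.43, 0.053, 1.613, -0, 1.476, -0.119], TCP at [0.161, -0.604, 0.231] pointing down, gripper open.
Joint ranges: [-3.01, 3.01], [-1.01, 2.22], [0.06, 2.58], [-1.02, 4.17], [0.09, 2.62], [-3.14, 3.14]. Speed limits (rad/s): [2.57, 2.57, 3.14, 3.14, 3.14, 3.14].

### API

Orientations are given as a unit quaternion [w, x, y, z].
In Python, from plant import * gives the robot as it stands. The module is installed in compiled form; this text tells all that it offers.
- The arm moves only by the tool play_rows, never from a script. Its arguments are lists of equal length, an entry for each row: "linear": the shift along the world's x, y, z in m, a list of three; "turn": the turn about the world's z in degrees. A call has 1 to 8 rows; each row shifts and turns the commanded pose from where the row before left it; what a row does not reach is not made up. A row lasts 1/8 s, in which the tool goes at most 62.5 mm and 10.7 degrees, less where a joint would pass 70% of its speed; a pose out of reach is approached as far as the arm can. A call is refused whole if a number of a shift passes 0.0625 or a number of a turn 10.7, either way. A call with a gripper value outside its range is refused whole. "hand" is the finger opening in m, from 0 to 0.0854, set as the call begins (left out, the last holds). The fingers move at their own pace and stop on an object; the grip force is fixed at half the most. Time passes only in rows, so rows that do not move let the fingers close. It gives the time, the measured TCP pose, the force, the opening and the grip force at its end, in the units of the state.
- state(): the state, without advancing time (a new reading comes with each control period).
- grab_frame(name): name is "scene" or "side" or "wrist"; returns the picture (480x640x3 uint8, red, green, blue); there is no depth.
- camera_info(name): a dict with "camera_matrix" (3x3 intrinsics, pixels), "origin" and "attitude" of the camera in the world; the wrist camera has in their place "mount" (4x4, takes a point from camera to tool coordinates, whose origin is the TCP and whose axes are the flange's). Camera axes: x right, y down, z forward; pixel columns grow to the right and rows downward; lengths in m; the calibration is good to about 2 mm. A picture is of the moment at which its call begins: read the wrist's pose just before it. camera_info takes no time and is no camera call.
- job_done(): hands the job in; it is judged then, once.
Trained networks look in the newest picture that a camera, given by its name, has taken for a name from the list of things; names that differ only in an ending like _2 or _b are one class to them, and where a whole thing is asked for, a point or a joint stands for the part that bears it (a point fixed in the world has none). Each returns a list of dicts, best first, with "p" (0 to 1); they miss things now and then, are a little off and sometimes report something else, mostly with a low value. They report only what shows in the picture. A call takes as long as a camera call. They do not tell look-alikes from the thing itself.
- trace(camera, thing): "region" (480x640 bool, what is visible of it) and "location" ([column, row] in pixels, amid what is visible of it).
The state is a dict: "time": time; "joint_pos": joint angles; "joint_vel": joint speeds; "joint_efforts": joint torques, N m; "tool_pos": TCP position; "tool_rot": TCP orientation; "contact_force": force on the tool from outside, world axes, zero at the start; "ft_torque": the same for the moment, N m; "gripper_width": opening from 0.0 (shut) to 1.0 (fully open); "grasp_force": force on a finger pad.
Only numpy, scipy, OpenCV 4.12 (cv2) and the standard library are available. Lean on these libraries where they do the work, as an engineer would, in place of code of your own. Each camera call takes 0.05 s, during which the arm holds its last target. There are 200 camera calls.

### The job

Take the gauge rod with the collar from its wooden rest, push it down the slanting guide tube of the dry-storage case until its collar stops on the tube's mouth, leave it fully home for about a second, then draw it right out again. Present it for reading: hold it level, white window upwards, with its tip a few centimetres above the middle of the white reading tile and not touching the tile, and finish still holding it there in the gripper, carried by nothing else. Leave the other things on the table where they are.

Things in the scene. Friction and masses are not known exactly. Their poses are not given: they have to be found in the camera images.
- gauge_rod: gauge rod, about 140 g: black square handle 18 x 18 mm, then a steel disc collar 34 mm across, then a steel shaft 10 mm across. Origin on its axis at the place to grip; x runs to the tip; z is the side with the white window near the tip. In its x: handle -55 to +40, collar +42 to +50, tip at +155 mm. Starts level in the rest, window up, axis 45 mm above the table
- rod_tip (a point): centre of the rod's tip, 155 mm along the rod's x from its origin; axes as the rod's
- collar_face (a point): centre of the collar's face towards the tip, 50 mm along the rod's x; axes as the rod's. The shaft ahead of it is 105 mm long
- dry_case: fixed dry-storage case: grey box with white lid, 140 x 140 mm, 117 mm high, an aluminium guide tube slanting up out of one side. Origin on the table below the centre of the tube's mouth; x points horizontally the way the mouth looks, away from the box; the box lies from x = -100 to -240 mm, y = -70 to +70 mm
- guide_tube: the fixed guide tube: outside 27 mm, bore 17 mm across, 117 mm long and clear throughout. Origin at the centre of its mouth, 130 mm above the table; z points out of the mouth along the tube, 30 degrees above the horizontal, so the rod goes in along -z, sloping 30 degrees down. A fully home rod has its collar face on the mouth
- rest: fixed wooden rest of the rod: base 200 x 50 x 6 mm with two notched posts, 12 mm thick, at x = -49 mm (under the handle's end) and x = +110 mm (under the shaft). The notches are open upwards: lift the rod straight up by 30 mm. Origin on the table under the rod's origin, x to the rod's tip
- reading_tile: fixed reading place: white tile 76 mm square on a 90 mm square steel base, top 12 mm above the table. Origin on the table under its centre
- tile_top (a point): centre of the tile's top face, 12 mm above the table
- plain_probe: a black-handled steel rod much like the gauge rod but without collar or white window, 210 mm long, lying on the table; a bystander
- stone: rough grey stone lump, 60 mm across, 27 mm high; a bystander
- sherd: flat terracotta sherd, about 75 x 45 x 9 mm; a bystander
- spike: rusty iron spike, 105 mm long, 12 mm high; a bystander
- jar: closed glass jar, 56 mm across, 80 mm high; a bystander
- cup: white cup, 72 mm across, 75 mm high; a bystander
- brush: flat brush with a wooden handle, lying on the table, under 250 mm long; a bystander
There are look-alikes about, which are no part of the job. What is meant by the reading_tile is not red, and is the larger of those in its own colour.

How it is judged:
On the way, in this order (a step that is already met when the one before it is completed fails the run):
1. the rod is fully home in the guide tube, collar stopped on the mouth, for half a second (z of collar_face in the frame of guide_tube below 0.004 m and distance between collar_face and guide_tube below 0.007 m and angle between the x axis of gauge_rod and the z axis of guide_tube, either way round below 0.12 rad), for 0.5 s.
2. the rod is drawn right out: its tip is clear of the mouth (z of rod_tip in the frame of guide_tube above 0.01 m and contact force between the fingers and gauge_rod above 1 N), for 0.1 s.
At the end, for the whole second after the job is handed in: The rod is held still in the fingers, level and window up within 10 degrees, its tip within 30 mm sideways of the tile's centre and its tip's centre 15 to 100 mm above the tile's top, touching neither tile, rest, case nor bystanders (angle between gauge_rod's own z axis and vertical below 0.17 rad and horizontal distance between rod_tip and tile_top below 0.03 m and height (world z) of rod_tip between 0.027 and 0.112 m and contact force between the fingers and gauge_rod above 1 N and contact force between gauge_rod and reading_tile below 0.2 N and contact force between gauge_rod and dry_case below 0.2 N and contact force between gauge_rod and rest below 0.2 N and contact force between gauge_rod and plain_probe below 0.2 N and contact force between gauge_rod and stone below 0.2 N and contact force between gauge_rod and sherd below 0.2 N and contact force between gauge_rod and spike below 0.2 N and contact force between gauge_rod and jar below 0.2 N and contact force between gauge_rod and cup below 0.2 N and contact force between gauge_rod and brush below 0.2 N and linear speed of gauge_rod below 0.03 m/s); the arm keeps its last pose, push and grip.
It fails at once if a bystander is pushed more than 40 mm from its place (distance of any of plain_probe, stone, sherd, spike, jar, cup, brush from where it was at the start of the episode above 0.04 m).
It fails at once if the rod knocks or rests on the reading tile (contact force between gauge_rod and reading_tile above 1 N).
It also fails if it takes over 53 s, if anything falls off the work surface, if the arm or the gripper's body presses on something with over 40 N, if the wrist force passes 120 N, or if a joint passes its speed limit or range.

## Working session

There is one attempt and no reset: what is moved stays moved. The work goes in short steps, Python scripts to look and compute and a tool call to move; the robot and the scene stay as the last step left them, time stands still between calls to the robot, and variables do not carry over. Pictures are saved under pics/ and viewed, at most 12 in all, crops included, and the job is handed in when it is done.

Besides the shell and the picture viewer there is one more tool, called after "Emit:" as name(argument=value, ...) on one line, values as JSON. play_rows: Moves the arm, as the interface text tells. Its arguments: {"type":"object","properties":{"linear":{"type":"array","items":{"type":"array","items":{"type":"number"}}},"turn":{"type":"array","items":{"type":"number"}},"hand":{"type":"number"}},"required":["linear","turn"]}

```bash
mkdir -p pics
cat > h.py <<'E'
from plant import *
import numpy as np, cv2
from scipy.spatial.transform import Rotation as R
def rot(a):
    a=np.array(a,float)
    return a if a.shape==(3,3) else R.from_quat(a[[1,2,3,0]]).as_matrix()
def cam(n,s=None):
    c=camera_info(n);K=np.array(c["camera_matrix"])
    if n=="wrist":
        s=s or state();M=np.array(c["mount"]);Rt=rot(s["tool_rot"])
        return K,Rt@M[:3,:3],Rt@M[:3,3]+np.array(s["tool_pos"])
    return K,rot(c["attitude"]),np.array(c["origin"])
def px2w(n,uv,z,C=None):
    K,Rc,o=C or cam(n); d=(Rc@np.linalg.solve(K,np.c_[np.reshape(uv,(-1,2)),np.ones(np.size(uv)//2)].T)).T
    return o+d*((z-o[2])/d[:,2])[:,None]
def w2px(n,P,C=None):
    K,Rc,o=C or cam(n); q=(K@Rc.T@(np.reshape(P,(-1,3))-o).T).T
    return q[:,:2]/q[:,2:]
def save(im,f): cv2.imwrite("pics/"+f,im[:,:,::-1])
E
python3 - <<'E'
from h import *
s=state();print(s)
for n in ("scene","side","wrist"):
    print(n,camera_info(n)); im=grab_frame(n); save(im,n+"0.png")
    for t in ("gauge_rod","dry_case","guide_tube","rest","reading_tile","plain_probe"):
        print(t,[(round(r["p"],2),np.round(r["location"]).tolist(),int(r["region"].sum())) for r in trace(n,t)])
E
```

```text
{'time': 0.0, 'joint_pos': array([-1.43002486e+00,  5.33818224e-02,  1.61429446e+00,  1.48860552e-05,
        1.47601040e+00, -1.19016163e-01]), 'joint_vel': array([-0.0015518 , -0.00032558, -0.00021504, -0.00062887,  0.00021794,
       -0.00069882]), 'joint_efforts': array([ 2.13986190e-03, -3.93684912e+01, -3.70175564e+01, -3.29107297e-05,
        6.94330796e-03, -3.42931401e-05]), 'tool_pos': array([ 0.16045331, -0.6034052 ,  0.23004728]), 'tool_rot': array([-1.04703089e-03,  9.91575202e-01,  1.29528075e-01, -3.98037272e-06]), 'contact_force': array([-0.10685173, -0.31086789, -0.76275371]), 'ft_torque': array([ 0.00077674, -0.02664154, -0.01083288]), 'grasp_force': 0.0, 'gripper_width': 0.9954599349573584}
scene {'camera_matrix': array([[524.49382866,   0.        , 322.88332012],
       [  0.        , 524.49382866, 244.52653854],
       [  0.        ,   0.        ,   1.        ]]), 'origin': array([ 0.93560315, -0.54951989,  1.28368396]), 'attitude': array([-0.24859069,  0.91455936,  0.30599602, -0.09027886])}
gauge_rod [(0.58, [382.0, 164.0], 304), (0.54, [314.0, 236.0], 397), (0
[... 887 characters left out ...]
71, [402.0, 205.0], 333), (0.4, [450.0, 240.0], 6)]
plain_probe [(0.64, [412.0, 173.0], 52)]
wrist {'camera_matrix': array([[427.4924407 ,   0.        , 319.61905448],
       [  0.        , 427.4924407 , 244.15939265],
       [  0.        ,   0.        ,   1.        ]]), 'mount': array([[-8.34596223e-05, -9.56127784e-01, -2.92949918e-01,
         7.41126513e-02],
       [ 9.99999996e-01, -9.29890156e-05,  1.86030416e-05,
        -1.52918938e-04],
       [-4.50280094e-05, -2.92949915e-01,  9.56127787e-01,
        -1.41647293e-01],
       [ 0.00000000e+00,  0.00000000e+00,  0.00000000e+00,
         1.00000000e+00]])}
gauge_rod []
dry_case []
guide_tube []
rest []
reading_tile []
plain_probe []
```

View pics/scene0.png

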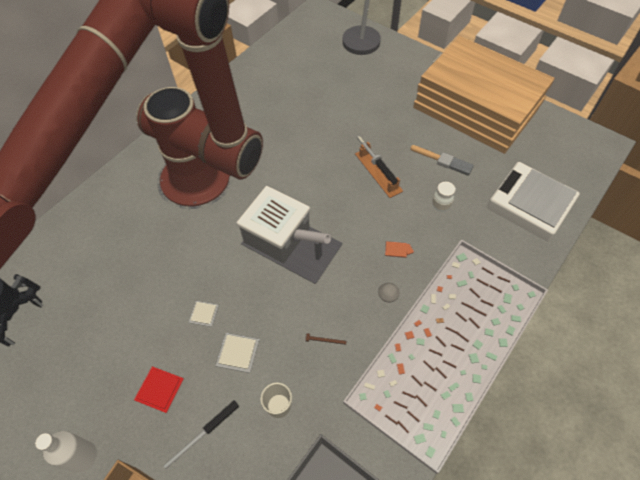

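View pics/side0.png

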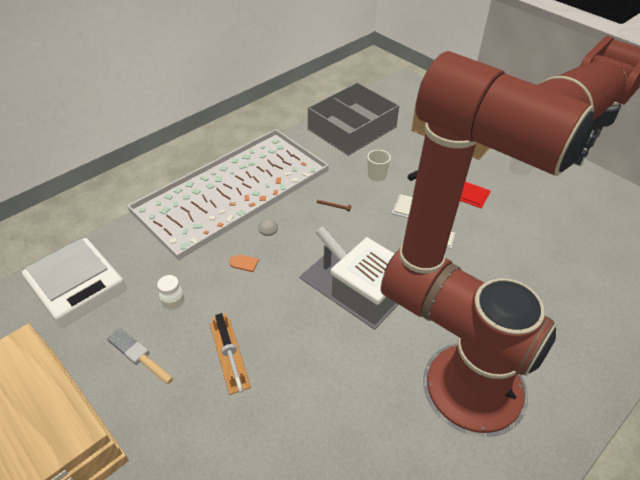

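The scene camera shows the rod in its rest at (380,165), tip at (360,140). The case's tube mouth is near (328,239), and the larger white tile is at (237,352). The smaller white one is at (204,313) and the red one at (160,390). In the side view the rod's tip is at (240,388) and the tube's mouth is near (322,231).

Run:
```python
from h import *
print("rod tip/handle end z45 scene",px2w("scene",[[361,139],[398,184]],.045)[:,:2])
print("side",px2w("side",[[240,388],[219,317]],.045)[:,:2])
print("mouth scene",px2w("scene",[329,239],.13),"side",px2w("side",[321,231],.13))
print("tile",px2w("scene",[[237,352],[206,312]],.012))
def region(n,t,z):
    for r in trace(n,t)[:3]:
        m=r["region"].astype(np.uint8); c=max(cv2.findContours(m,0,2)[0],key=cv2.contourArea)
        b=cv2.boxPoints(cv2.minAreaRect(c)); print(n,t,r["p"],np.round(px2w(n,b,z)[:,:2],3).tolist())
grab_frame("scene");grab_frame("side")
region("scene","guide_tube",.1);region("side","guide_tube",.1)
region("scene","rest",.02);region("side","rest",.02);region("scene","reading_tile",.01)
```

```text
rod tip/handle end z45 scene [[0.34281259 0.40105999]
 [0.53056309 0.32277773]]
side [[0.33418137 0.39797179]
 [0.51488859 0.32194325]]
mouth scene [[0.51265896 0.00886406 0.13      ]] side [[0.49865218 0.00639552 0.13      ]]
tile [[ 0.48348104 -0.33911678  0.012     ]
 [ 0.34507635 -0.30689211  0.012     ]]
scene guide_tube 0.56 [[0.424, -0.038], [0.402, -0.005], [0.491, 0.045], [0.511, 0.012]]
side guide_tube 0.81 [[0.528, 0.001], [0.533, -0.033], [0.418, -0.009], [0.415, 0.023]]
side guide_tube 0.47 [[0.493, 0.342], [0.476, 0.313], [0.297, 0.412], [0.313, 0.438]]
side guide_tube 0.28 [[0.494, 0.364], [0.486, 0.344], [0.304, 0.419], [0.312, 0.437]]
side rest 0.98 [[0.545, 0.339], [0.536, 0.317], [0.343, 0.399], [0.352, 0.418]]
scene reading_tile 0.85 [[0.362, -0.579], [0.33, -0.488], [0.421, -0.469], [0.449, -0.559]]
scene reading_tile 0.65 [[0.327, -0.355], [0.29, -0.301], [0.353, -0.272], [0.388, -0.327]]
scene reading_tile 0.57 [[0.463, -0.397], [0.418, -0.316], [0.503, -0.281], [0.545, -0.362]]
```

Emit:
play_rows(linear=[[0.05, 0.045, 0.01], [0.05, 0.045, 0.01], [0.05, 0.045, 0.01], [0.05, 0.045, 0.01], [0.05, 0.045, 0.01], [0.05, 0.045, 0.0], [0, 0, 0]], turn=[0, 0, 0, 0, 0, 0, 0], hand=0.085)

```text
time: 2.28
tool_pos: [0.4393, -0.3526, 0.2775]
tool_rot: [-0.0, 0.991, 0.133, 0.0]
contact_force: [-0.4, -0.7, 0.4]
gripper_width: 0.99
grasp_force: 0.0
```

```bash
cat > look.py <<'E'
from h import *
import sys
s=state(); C=cam("wrist",s); im=grab_frame("wrist"); save(im,sys.argv[1]+".png")
print(s["tool_pos"],s["tool_rot"],s["time"])
for t,z in [(a.split(":")[0],float(a.split(":")[1])) for a in sys.argv[2:]]:
    for r in trace("wrist",t)[:3]:
        m=r["region"].astype(np.uint8); c=max(cv2.findContours(m,0,2)[0],key=cv2.contourArea)
        b=cv2.boxPoints(cv2.minAreaRect(c)); w=px2w("wrist",b,z,C)[:,:2]
        print(t,round(r["p"],2),np.round(b).tolist(),np.round(w,4).tolist(),"c",w.mean(0),"sides",np.linalg.norm(w[1]-w[0]),np.linalg.norm(w[2]-w[1]))
E
python3 look.py w1 reading_tile:0.012
```

```text
[ 0.43925799 -0.3525674   0.27754897] [-2.22147969e-05  9.91160398e-01  1.32668408e-01  3.99017672e-04] 2.275
reading_tile 0.87 [[220.0, 253.0], [282.0, 241.0], [293.0, 298.0], [232.0, 311.0]] [[0.3551, -0.2721], [0.3837, -0.3284], [0.3267, -0.3546], [0.2963, -0.2961]] c [ 0.34043354 -0.3128201 ] sides 0.06316147494575763 0.06280578978937916
reading_tile 0.55 [[260.0, 108.0], [354.0, 89.0], [373.0, 184.0], [279.0, 202.0]] [[0.5014, -0.2794], [0.5392, -0.3576], [0.4622, -0.3991], [0.421, -0.3163]] c [ 0.48092544 -0.33809175] sides 0.08688393778169631 0.08743319137204104
```

Emit:
play_rows(linear=[[0.0, 0.06, 0], [0.0, 0.06, 0], [0.0, 0.06, 0], [0.0, 0.06, 0], [0.0, 0.06, 0], [0, 0.03, 0], [0, 0, 0], [0, 0, 0]], turn=[0, 0, 0, 0, 0, 0, 0, 0])

```text
time: 3.38
tool_pos: [0.4367, -0.0269, 0.2772]
tool_rot: [0.0, 0.992, 0.128, -0.0]
contact_force: [-0.3, -0.2, 0.1]
gripper_width: 0.997
grasp_force: 0.0
```

```bash
python3 look.py w2 guide_tube:0.1 dry_case:0.117
```

```text
[ 0.43668372 -0.02687887  0.27719913] [ 3.16124958e-04  9.91709514e-01  1.28499522e-01 -1.17141379e-04] 3.375
guide_tube 0.55 [[263.0, 235.0], [275.0, 97.0], [318.0, 101.0], [306.0, 239.0]] [[0.4096, 0.0114], [0.5108, 0.0251], [0.516, -0.0047], [0.4151, -0.0213]] c [0.46290028 0.00263619] sides 0.10208775257260887 0.030188264878902794
```

View w2.

View pics/w2.png

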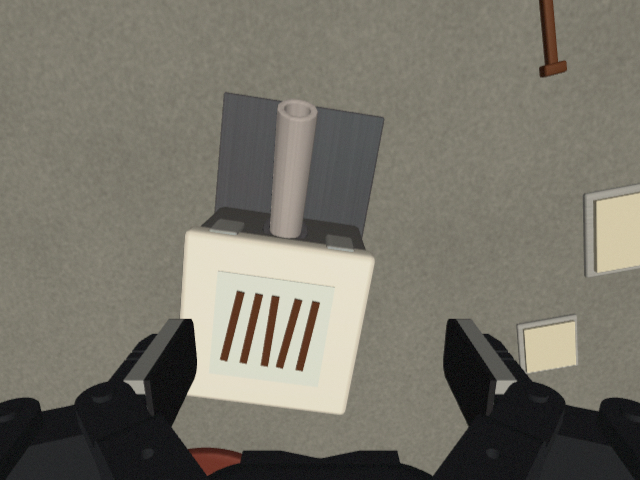

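The wrist view shows the tube's mouth centred at pixel (296,110), the lid's corners at (187,231), (374,255), (344,413) and (181,395), and the base plate's corners at (224,94) and (383,118).

Run:
```python
from h import *
C=cam("wrist")
m=px2w("wrist",[296,110],.13,C)[0]; l=px2w("wrist",[[187,231],[374,255],[344,413],[181,395]],.117,C)
b=px2w("wrist",[[224,94],[383,118]],.004,C);t=px2w("wrist",[286,222],.0765,C)[0]
print(m,l,b,t)
an=lambda v:np.degrees(np.arctan2(v[1],v[0]))
print("lid c",l.mean(0),"dirs",an(l[0]-l[3]),an(l[1]-l[2]),an(l[0]-l[1])-90,an(l[3]-l[2])-90,"plate",an(b[0]-b[1])-90,"tube",an(m-t),"c->m",an(m-l.mean(0)),np.linalg.norm((m-l.mean(0))[:2]))
# refine mouth in scene/side
for n in("scene","side"): print(n,w2px(n,m))
```

```text
[0.50638473 0.00736221 0.13      ] [[ 0.40399944  0.06499781  0.117     ]
 [ 0.42105531 -0.07266341  0.117     ]
 [ 0.28062806 -0.08892488  0.117     ]
 [ 0.26340241  0.04640085  0.117     ]] [[ 0.50229225  0.08110206  0.004     ]
 [ 0.51917375 -0.06602551  0.004     ]] [ 0.41834447 -0.00288079  0.0765    ]
lid c [ 0.3422713  -0.01254741  0.117     ] dirs 7.534848816391258 6.605424967355033 7.062808882067031 7.254186818672835 plate 6.5455246321310625 tube 6.636213166012428 c->m 6.917103125941644 0.16531669247143752
scene [[326.70107753 238.15343624]]
side [[318.62874697 229.56940884]]
```

Emit:
play_rows(linear=[[0.01, 0.06, 0], [0.01, 0.06, 0], [0.01, 0.06, 0], [0.01, 0.06, 0], [0.01, 0.06, 0], [0, 0.05, 0], [0, 0, 0], [0, 0, 0]], turn=[-10, -10, -10, -7, 0, 0, 0, 0])

```text
time: 4.53
tool_pos: [0.4851, 0.304, 0.277]
tool_rot: [0.0, 0.986, -0.165, -0.0]
contact_force: [-0.3, 0.2, 1.1]
gripper_width: 0.994
grasp_force: 0.0
```

```bash
python3 look.py w3 gauge_rod:0.045 rest:0.006
```

```text
[0.48511267 0.30395332 0.27702964] [ 4.56344176e-04  9.86339225e-01 -1.64726116e-01 -1.77239526e-04] 4.525
rest 0.62 [[252.0, 346.0], [265.0, 147.0], [317.0, 151.0], [305.0, 349.0]] [[0.3494, 0.4274], [0.5428, 0.3383], [0.5238, 0.2923], [0.327, 0.3746]] c [0.43574339 0.35815851] sides 0.21285947457805265 0.04974596411101315
rest 0.53 [[264.0, 169.0], [301.0, 169.0], [301.0, 380.0], [264.0, 380.0]] [[0.524, 0.3464], [0.5125, 0.3129], [0.2919, 0.3918], [0.3054, 0.4309]] c [0.40845015 0.37050387] sides 0.03543899995208485 0.23424077030968288
```

View pics/w3.png

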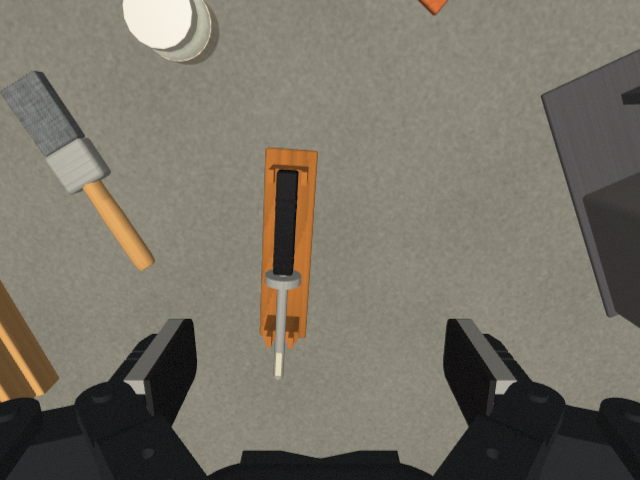

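The rod is in its rest with the handle's end at pixel (287,170), the collar at (283,278) and the tip at (278,378).

Run:
```python
from h import *
C=cam("wrist")
h=px2w("wrist",[288,170.5],.054,C)[0];hf=px2w("wrist",[283.5,274],.054,C)[0];t=px2w("wrist",[278,378],.045,C)[0];w=px2w("wrist",[279,353],.05,C)[0];co=px2w("wrist",[283,283],.045,C)[0]
print(h,hf,t,"len",np.linalg.norm((h-t)[:2]),np.linalg.norm((h-hf)[:2]))
d=t-h;d[2]=0;print("yaw",np.degrees(np.arctan2(d[1],d[0])),np.degrees(np.arctan2(*(hf-h)[[1,0]])),np.degrees(np.arctan2(*(t-hf)[[1,0]])))
d/=np.linalg.norm(d);o1=h+d*.055;o2=t-d*.155;print(o1,o2,"d",d)
s=state();x=rot(s["tool_rot"])[:,0];print("toolyaw",np.degrees(np.arctan2(x[1],x[0])),s["tool_pos"])
```

```text
[0.5199738  0.31954094 0.054     ] [0.43326941 0.35594906 0.054     ] [0.32665626 0.4024202  0.045     ] len 0.21033460446999558 0.09403830980303103
yaw 156.79417569273784 157.2219337717052 156.44830157766134
[0.46942356 0.34121288 0.054     ] [0.46911603 0.34134473 0.045     ] d [-0.91909529  0.39403534  0.        ]
toolyaw -19.031004352513758 [0.48511703 0.3034669  0.27746142]
```

Emit:
play_rows(linear=[[-0.016, 0.038, 0], [0, 0, -0.05], [0, 0, -0.05], [0, 0, -0.05], [0, 0, -0.03], [0, 0, 0], [0, 0, 0]], turn=[-4.2, 0, 0, 0, 0, 0, 0])

```text
time: 5.55
tool_pos: [0.4699, 0.3428, 0.0993]
tool_rot: [-0.001, 0.98, -0.201, 0.001]
contact_force: [0.1, 0.0, -0.4]
gripper_width: 0.993
grasp_force: 0.0
```

Run:
```python
from h import *
s=state();x=rot(s["tool_rot"])[:,0];print("toolyaw",np.degrees(np.arctan2(x[1],x[0])),s["tool_pos"],s["contact_force"])
C=cam("wrist",s);im=grab_frame("wrist");save(im,"w4.png")
print(w2px("wrist",[[.5198,.3196,.054],[.4328,.3569,.054]],C))
```

```text
toolyaw -23.164616986308552 [0.46994027 0.34283198 0.0992902 ] [ 0.11276172  0.02474429 -0.37000551]
[[323.31980559 159.83053222]
 [322.71439754 353.37820689]]
```

View pics/w4.png

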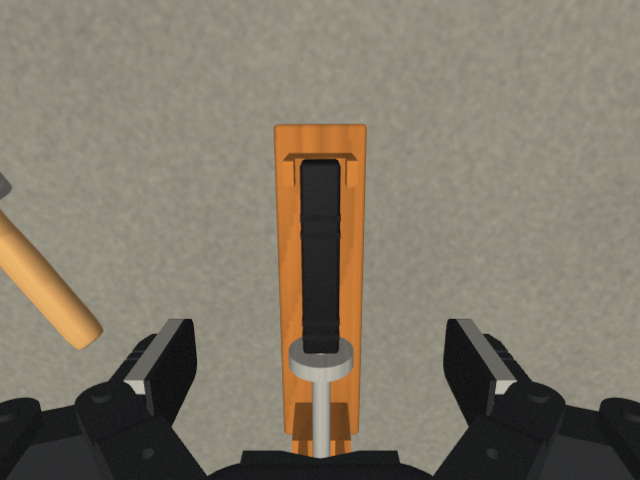

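The handle runs from (321,160) to (321,352) and is centred between the fingers, matching the prediction.

Emit:
play_rows(linear=[[-0.0005, -0.001, -0.04], [0, 0, -0.033], [0, 0, 0]], turn=[0, 0, 0])

```text
time: 5.98
tool_pos: [0.4672, 0.3412, 0.0235]
tool_rot: [0.001, 0.98, -0.2, -0.001]
contact_force: [-0.2, 0.6, 0.2]
gripper_width: 0.995
grasp_force: 0.0
```

Emit:
play_rows(linear=[[0, 0, 0], [0, 0, 0], [0, 0, 0], [0, 0, 0], [0, 0, 0], [0, 0, 0]], turn=[0, 0, 0, 0, 0, 0], hand=0)

```text
time: 6.72
tool_pos: [0.4688, 0.3423, 0.0255]
tool_rot: [-0.0, 0.98, -0.2, 0.001]
contact_force: [-1.0, 0.0, 5.1]
gripper_width: 0.199
grasp_force: 58.9
```

Emit:
play_rows(linear=[[0, 0, 0.02], [0, 0, 0.03], [0, 0, 0.05], [0, 0, 0.06], [0, -0.03, 0.06], [0, -0.05, 0.03], [0, -0.05, 0], [0, -0.05, 0]], turn=[0, 0, 0, 0, 0, 0, 0, 0])

```text
time: 7.72
tool_pos: [0.4678, 0.1625, 0.2716]
tool_rot: [-0.0, 0.98, -0.2, 0.001]
contact_force: [0.9, 0.1, -1.6]
gripper_width: 0.204
grasp_force: 58.9
```

Emit:
play_rows(linear=[[0.02, -0.03, 0], [0.02, -0.03, 0], [0, 0, 0], [0, 0, 0]], turn=[10, 10, 10.2, 0])

```text
time: 8.22
tool_pos: [0.5079, 0.1035, 0.2705]
tool_rot: [-0.0, 0.998, 0.06, -0.0]
contact_force: [-0.8, -0.9, -1.6]
gripper_width: 0.198
grasp_force: 59.1
```

Run:
```python
from h import *
s=state();x=rot(s["tool_rot"])[:,0];print("toolyaw",np.degrees(np.arctan2(x[1],x[0])),s["tool_pos"],s["contact_force"])
C=cam("wrist",s);im=grab_frame("wrist")
p=w2px("wrist",[.5064,.0074,.13],C)[0];print(p)
sc=grab_frame("scene");sd=grab_frame("side")
for n in("scene","side"): print(n,w2px(n,[[.5064,.0074,.13]]))
def crop(i,c,w,h,f): return cv2.resize(i[c[1]-h:c[1]+h,c[0]-w:c[0]+w],None,fx=f,fy=f,interpolation=cv2.INTER_CUBIC)
A=crop(sc,(330,235),50,37,4);B=crop(sd,(330,235),50,37,4)
save(np.vstack([np.hstack([A,B]),cv2.resize(im,None,fx=.4,fy=.4)[:, :].copy() if 0 else np.zeros((0,800,3),np.uint8)]),"m5.png")
save(im,"w5.png")
```

```text
toolyaw 6.92710353651892 [0.50792862 0.1034901  0.27048672] [-0.76489429 -0.90490171 -1.55374625]
[457.55355596 245.15559155]
scene [[326.71464152 238.14642535]]
side [[318.61371049 229.57347267]]
```

View pics/w5.png

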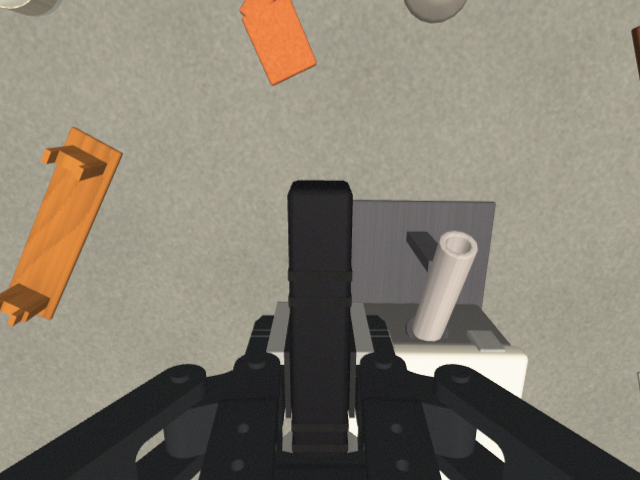

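View pics/m5.png

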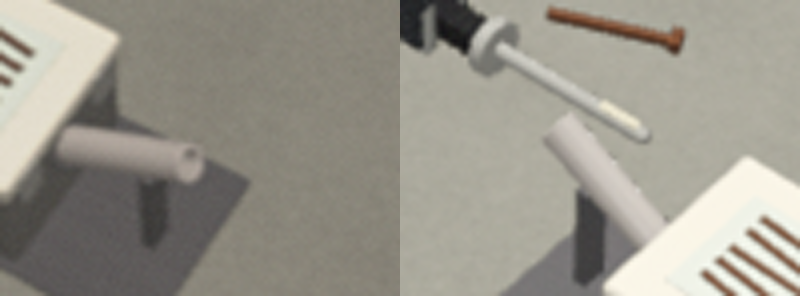

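The mouth is at pixel (458,245), exactly where it was predicted, and the crops agree within a pixel. The rod is held level, and its tip in the side view is near (341.5,231.8).

Emit:
play_rows(linear=[[0.05, -0.02, 0], [0.05, -0.02, 0], [0.05, -0.02, 0], [0.027, -0.014, -0.02], [0, 0, -0.05], [0, 0, -0.05], [0, 0, -0.04], [0, 0, 0]], turn=[0, 0, 0, 0, 0, 0, 0, 0])

```text
time: 9.38
tool_pos: [0.6817, 0.0307, 0.1052]
tool_rot: [-0.001, 0.998, 0.062, -0.005]
contact_force: [-0.2, 0.6, -1.6]
gripper_width: 0.194
grasp_force: 59.0
```

```bash
cat > st.py <<'E'
from h import *
M=np.array([.5064,.0074,.13]);y=np.radians(7);e=np.array([np.cos(y),np.sin(y),0]);n=np.array([-e[1],e[0],0])
def where():
    s=state();p=np.array(s["tool_pos"]);o=p+[0,0,.019]-M
    x=rot(s["tool_rot"])[:,0]
    print("t",s["time"],"tcp",p.round(4),"radial,lat,z mm",np.round([1e3*o@e,1e3*o@n,1e3*o[2]],1),"yaw",np.degrees(np.arctan2(x[1],x[0])).round(2),"F",np.round(s["contact_force"],1),"grip",s["grasp_force"])
    return s
def tipangle(name,uv):
    # angle below horizontal from tip pixel, rod in vertical plane through origin along -e
    from scipy.optimize import minimize_scalar
    o=np.array(state()["tool_pos"])+[0,0,.019]
    f=lambda th:np.linalg.norm(w2px(name,o+.155*(-e*np.cos(th)-np.array([0,0,np.sin(th)])))[0]-uv)
    r=minimize_scalar(f,bounds=(-.6,1),method="bounded");return np.degrees(r.x),r.fun
def crops(f,c1,c2):
    out=[]
    for nme,c in(("scene",c1),("side",c2)):
        i=grab_frame(nme);out.append(cv2.resize(i[c[1]-37:c[1]+37,c[0]-50:c[0]+50],None,fx=4,fy=4,interpolation=cv2.INTER_CUBIC))
    save(np.hstack(out),f)
E
python3 - <<'E'
from st import *
where()
o=np.array([.5079,.1035,.2895])
print(w2px("side",o-e*.155))
E
```

```text
t 9.375 tcp [0.6817 0.0307 0.1052] radial,lat,z mm [176.8   1.8  -5.8] yaw 7.07 F [-0.2  0.6 -1.6] grip 59.01061713695526
[[341.64929223 232.70328359]]
```

Emit:
play_rows(linear=[[0, 0, 0], [0, 0, 0]], turn=[0, 0])

```text
time: 9.62
tool_pos: [0.6872, 0.03, 0.1139]
tool_rot: [0.0, 0.998, 0.062, 0.003]
contact_force: [-0.7, 1.1, -1.5]
gripper_width: 0.198
grasp_force: 59.0
```

Run:
```python
from st import *
where(); crops("c6.png",(335,235),(320,232)); where()
```

```text
t 9.625 tcp [0.6872 0.03   0.1139] radial,lat,z mm [182.2   0.4   2.9] yaw 7.09 F [-0.7  1.1 -1.5] grip 59.03801679611206
t 9.725 tcp [0.6866 0.0299 0.1131] radial,lat,z mm [181.6   0.4   2.1] yaw 7.09 F [-0.2 -0.8 -1.9] grip 59.037317633628845
```

View pics/c6.png

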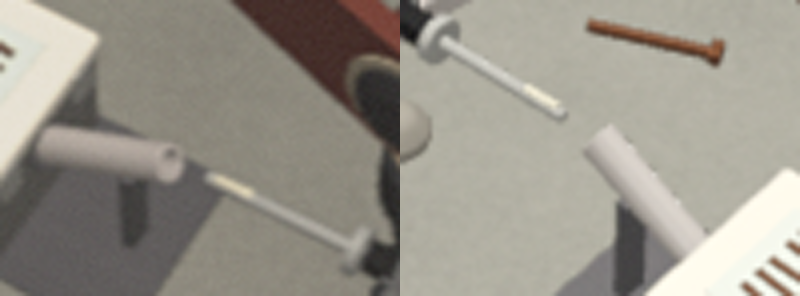

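The tip is about 27 mm in front of the mouth and in line with it in both views.

Emit:
play_rows(linear=[[-0.007, -0.0013, -0.0025], [-0.007, -0.0009, 0], [-0.007, -0.0009, 0], [-0.006, -0.0007, 0], [-0.005, -0.0006, 0], [0, 0, 0]], turn=[0, 0, 0, 0, 0, 0])

```text
time: 10.48
tool_pos: [0.6528, 0.0255, 0.1078]
tool_rot: [-0.0, 0.998, 0.062, -0.0]
contact_force: [-0.7, -0.0, -1.4]
gripper_width: 0.197
grasp_force: 59.1
```

Run:
```python
from st import *
where(); crops("c7.png",(335,235),(320,232)); where()
```

```text
t 10.475 tcp [0.6528 0.0255 0.1078] radial,lat,z mm [ 1.475e+02  1.000e-01 -3.200e+00] yaw 7.09 F [-0.7 -0.  -1.4] grip 59.07529413700104
t 10.575 tcp [0.6532 0.0255 0.1078] radial,lat,z mm [ 1.479e+02  1.000e-01 -3.200e+00] yaw 7.09 F [-0.2  1.4 -1.5] grip 59.07516002655029
```

View pics/c7.png

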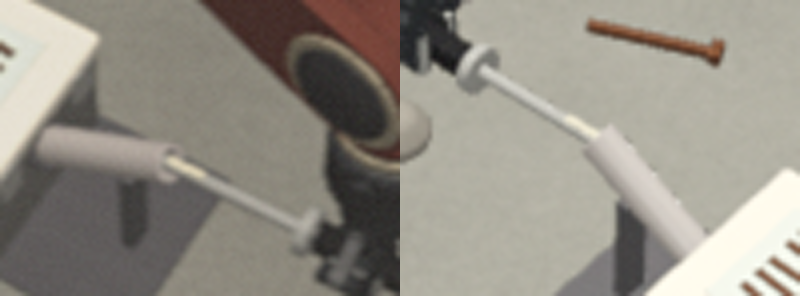

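The tip is inside the mouth in both views, with no contact force. Next I swing the grip up so that the upper lip tilts the rod in the fingers.

Emit:
play_rows(linear=[[-0.0007, -0.0001, 0.007], [-0.0007, -0.0001, 0.007], [-0.0007, -0.0001, 0.007], [-0.001, -0.0001, 0.008], [0, 0, 0]], turn=[0, 0, 0, 0, 0])

```text
time: 11.2
tool_pos: [0.6507, 0.0251, 0.1381]
tool_rot: [0.0, 0.998, 0.062, 0.001]
contact_force: [1.9, -0.1, -4.1]
gripper_width: 0.199
grasp_force: 58.7
```

Run:
```python
from st import *
where(); crops("c8.png",(335,235),(320,232)); where()
```

```text
t 11.2 tcp [0.6507 0.0251 0.1381] radial,lat,z mm [145.4  -0.   27.1] yaw 7.09 F [ 1.9 -0.1 -4.1] grip 58.69326889514923
t 11.3 tcp [0.6506 0.0251 0.1375] radial,lat,z mm [145.3  -0.   26.5] yaw 7.09 F [ 2.3  0.4 -2.9] grip 58.78325343132019
```

View pics/c8.png

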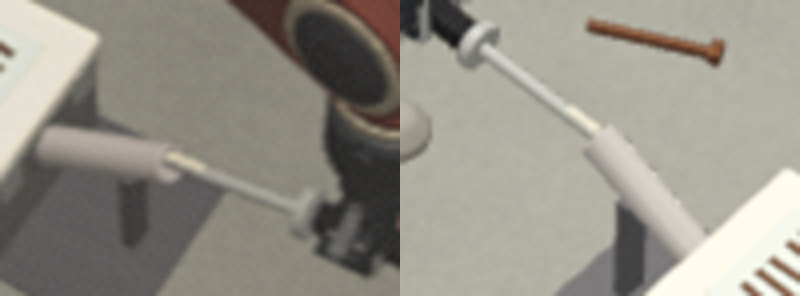

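The rod is tilting in the fingers with its tip still in the mouth, and the force is only about 3 N.

Emit:
play_rows(linear=[[-0.003, -0.0004, 0.0077], [-0.003, -0.0004, 0.0077], [-0.003, -0.0004, 0.0077], [-0.005, -0.0006, 0.0068], [-0.005, -0.0006, 0.0068], [-0.005, -0.0006, 0.0068], [0, 0, 0]], turn=[0, 0, 0, 0, 0, 0, 0])

```text
time: 12.18
tool_pos: [0.6255, 0.022, 0.1809]
tool_rot: [0.0, 0.998, 0.062, -0.0]
contact_force: [2.0, 0.7, -2.8]
gripper_width: 0.197
grasp_force: 58.8
```

Run:
```python
from st import *
where(); crops("c9.png",(335,235),(320,232)); where()
```

```text
t 12.175 tcp [0.6255 0.022  0.1809] radial,lat,z mm [120.   -0.   69.9] yaw 7.09 F [ 2.   0.7 -2.8] grip 58.802608251571655
t 12.275 tcp [0.6253 0.022  0.1801] radial,lat,z mm [119.8   0.   69.1] yaw 7.09 F [ 0.8  0.2 -2.3] grip 58.833757638931274
```

Emit:
play_rows(linear=[[-0.0086, -0.001, -0.0045], [-0.0086, -0.001, -0.0047], [-0.0086, -0.0011, -0.005], [-0.0086, -0.0011, -0.005], [-0.0086, -0.0011, -0.005], [-0.0086, -0.0011, -0.005], [0, 0, 0]], turn=[0, 0, 0, 0, 0, 0, 0])

```text
time: 13.15
tool_pos: [0.573, 0.0157, 0.15]
tool_rot: [-0.0, 0.998, 0.062, -0.001]
contact_force: [0.1, -0.5, -4.2]
gripper_width: 0.199
grasp_force: 58.9
```

Run:
```python
from st import *
where(); crops("c10.png",(335,235),(320,232)); where()
```

```text
t 13.15 tcp [0.573  0.0157 0.15  ] radial,lat,z mm [67.1  0.1 39. ] yaw 7.09 F [ 0.1 -0.5 -4.2] grip 58.8754677772522
t 13.25 tcp [0.5738 0.0157 0.1505] radial,lat,z mm [67.9  0.1 39.5] yaw 7.09 F [ 0.1  0.2 -4.8] grip 58.85910630226135
```

Emit:
play_rows(linear=[[-0.0052, -0.0006, -0.003], [-0.0052, -0.0006, -0.003], [-0.0052, -0.0006, -0.003], [-0.0043, -0.0005, -0.0025], [-0.0026, -0.0003, -0.0015], [-0.0017, -0.0002, -0.001], [-0.0017, -0.0002, -0.001], [0, 0, 0]], turn=[0, 0, 0, 0, 0, 0, 0, 0])

```text
time: 14.25
tool_pos: [0.5484, 0.0127, 0.1359]
tool_rot: [0.0, 0.998, 0.062, -0.0]
contact_force: [0.6, 0.0, -4.2]
gripper_width: 0.197
grasp_force: 58.9
```

Run:
```python
from st import *
where(); crops("c11.png",(335,235),(320,232)); where()
```

```text
t 14.25 tcp [0.5484 0.0127 0.1359] radial,lat,z mm [42.3  0.1 24.9] yaw 7.09 F [ 0.6  0.  -4.2] grip 58.90158712863922
t 14.35 tcp [0.5484 0.0127 0.1359] radial,lat,z mm [42.3  0.1 24.9] yaw 7.09 F [ 2.4 -0.9 -3.5] grip 58.89901399612427
```

Emit:
play_rows(linear=[[-0.001, -0.0001, -0.0006], [-0.001, -0.0001, -0.0006], [-0.001, -0.0001, -0.0006], [0, 0, 0]], turn=[0, 0, 0, 0])

```text
time: 14.85
tool_pos: [0.548, 0.0126, 0.136]
tool_rot: [-0.0, 0.998, 0.062, 0.003]
contact_force: [7.0, 1.6, -1.6]
gripper_width: 0.198
grasp_force: 59.1
```

Emit:
play_rows(linear=[[-0.0015, -0.0002, -0.0009], [-0.0015, -0.0002, -0.0009], [0, 0, 0], [0, 0, 0], [0, 0, 0], [0, 0, 0], [0, 0, 0], [0, 0, 0]], turn=[0, 0, 0, 0, 0, 0, 0, 0])

```text
time: 15.85
tool_pos: [0.5478, 0.0125, 0.1363]
tool_rot: [-0.0, 0.998, 0.062, 0.007]
contact_force: [12.8, 3.2, 0.2]
gripper_width: 0.199
grasp_force: 59.5
```

Run:
```python
from st import *
where(); crops("c12.png",(335,235),(320,232))
```

```text
t 15.85 tcp [0.5478 0.0125 0.1363] radial,lat,z mm [41.7 -0.  25.3] yaw 7.06 F [12.8  3.2  0.2] grip 59.46563422679901
```

View pics/c12.png

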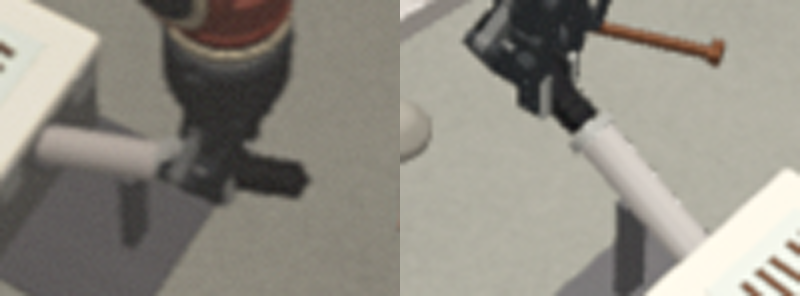

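The collar sits on the tube's mouth in both views with a steady axial push of about 13 N, and it has been home for more than a second. Now I draw it out.

Emit:
play_rows(linear=[[0.008, 0.001, 0.0046], [0.0103, 0.0013, 0.006], [0.0103, 0.0013, 0.006], [0.0103, 0.0013, 0.006], [0.0103, 0.0013, 0.006], [0.0103, 0.0013, 0.006], [0.0103, 0.0013, 0.006], [0, 0, 0]], turn=[0, 0, 0, 0, 0, 0, 0, 0])

```text
time: 16.95
tool_pos: [0.6139, 0.0208, 0.1743]
tool_rot: [0.0, 0.998, 0.062, 0.001]
contact_force: [1.4, 1.1, -1.8]
gripper_width: 0.206
grasp_force: 58.9
```

Run:
```python
from st import *
where()
```

```text
t 16.95 tcp [0.6139 0.0208 0.1743] radial,lat,z mm [108.4   0.2  63.3] yaw 7.1 F [ 1.4  1.1 -1.8] grip 58.886595368385315
```

Emit:
play_rows(linear=[[0.0103, 0.0013, 0.006], [0.0103, 0.0013, 0.006], [0.0103, 0.0013, 0.006], [0.0103, 0.0013, 0.006], [0.0103, 0.0013, 0.006], [0.0103, 0.0013, 0.006], [0, 0, 0.01], [0, 0, 0]], turn=[0, 0, 0, 0, 0, 0, 0, 0])

```text
time: 17.95
tool_pos: [0.6748, 0.0286, 0.2207]
tool_rot: [0.0, 0.998, 0.062, 0.001]
contact_force: [-1.3, -0.4, -1.8]
gripper_width: 0.204
grasp_force: 58.9
```

Run:
```python
from st import *
s=where(); grab_frame("side");grab_frame("scene")
o=np.array(s["tool_pos"])+[0,0,.019]
for n_ in("scene","side"):
  for r in trace(n_,"gauge_rod")[:2]:
    m=r["region"];ys,xs=np.nonzero(m);print(n_,r["p"],r["location"],xs.min(),xs.max(),ys.min(),ys.max())
  for th in(0,20,25,30,35):
    t=np.radians(th);d=-e*np.cos(t)-np.array([0,0,np.sin(t)]);print(th,w2px(n_,[o+.155*d,o-.055*d]).round(1).tolist())
```

```text
t 17.95 tcp [0.6748 0.0286 0.2207] radial,lat,z mm [169.7   0.5 109.7] yaw 7.09 F [-1.3 -0.4 -1.8] grip 58.928786516189575
scene 0.8 [372.6, 240.3] 340 412 236 252
0 [[331.8, 216.7], [411.8, 254.7]]
20 [[335.1, 230.2], [411.5, 249.9]]
25 [[336.9, 233.7], [411.1, 248.6]]
30 [[339.0, 237.3], [410.4, 247.2]]
35 [[341.4, 240.9], [409.6, 245.8]]
side 0.71 [279.5, 184.3] 269 308 166 212
0 [[314.1, 195.0], [251.6, 159.1]]
20 [[311.2, 209.2], [252.0, 153.8]]
25 [[309.6, 211.9], [252.4, 152.7]]
30 [[307.8, 214.2], [252.9, 151.7]]
35 [[305.6, 216.1], [253.5, 150.9]]
```

Emit:
play_rows(linear=[[0, 0.02, 0.03], [-0.02, 0.045, 0.015], [-0.03, 0.05, 0], [-0.035, 0.05, 0], [-0.035, 0.05, 0], [-0.035, 0.05, 0], [-0.03, 0.035, 0], [-0.02, 0.014, 0]], turn=[0, -5, -6, -6, -6, -4, -3.2, 0])

```text
time: 19.15
tool_pos: [0.4673, 0.3439, 0.2637]
tool_rot: [0.0, 0.98, -0.199, -0.0]
contact_force: [0.4, -0.4, -2.2]
gripper_width: 0.199
grasp_force: 59.1
```

Emit:
play_rows(linear=[[0, 0, -0.03], [0, 0, -0.04], [0, 0, -0.04], [0, 0, 0], [0, 0, 0]], turn=[0, 0, 0, 0, 0])

```text
time: 19.77
tool_pos: [0.4701, 0.3426, 0.1557]
tool_rot: [-0.001, 0.98, -0.2, 0.001]
contact_force: [0.1, 0.3, -0.1]
gripper_width: 0.2
grasp_force: 59.0
```

```bash
cat > ang.py <<'E'
from st import *
s=where(); o=np.array(s["tool_pos"])+[0,0,.019]; x=rot(s["tool_rot"])[:,0]
print("to rest pose: ",np.array([.4688,.3423])-s["tool_pos"][:2], -23.1-np.degrees(np.arctan2(x[1],x[0])))
grab_frame("side");grab_frame("scene")
for n_ in("scene","side"):
  for r in trace(n_,"gauge_rod")[:2]:
    m=r["region"];ys,xs=np.nonzero(m);print(n_,round(r["p"],2),r["location"],"x",xs.min(),xs.max(),"y",ys.min(),ys.max())
  for th in(-10,0,10,20,30):
    t=np.radians(th);d=-x*np.cos(t)-np.array([0,0,np.sin(t)]);print(th,w2px(n_,[o+.155*d,o-.055*d]).round(1).tolist())
E
python3 ang.py
```

```text
t 19.775 tcp [0.4701 0.3426 0.1557] radial,lat,z mm [  4.8 337.1  44.7] yaw -23.12 F [ 0.1  0.3 -0.1] grip 59.0282678604126
to rest pose:  [-0.00131469 -0.00032233] 0.024998105219992794
scene 0.46 [394.5, 139.9] x 363 402 y 127 149
-10 [[360.3, 99.3], [399.3, 155.8]]
0 [[359.4, 105.8], [399.8, 153.7]]
10 [[359.4, 113.0], [400.1, 151.2]]
20 [[360.2, 120.8], [399.9, 148.3]]
30 [[361.8, 129.0], [399.5, 145.2]]
side 0.91 [218.0, 315.9] x 211 236 y 287 368
-10 [[231.9, 351.2], [211.3, 283.9]]
0 [[233.6, 359.6], [210.7, 280.9]]
10 [[234.7, 365.7], [210.2, 278.4]]
20 [[235.2, 369.5], [209.9, 276.5]]
30 [[235.0, 371.0], [209.7, 275.4]]
```

Emit:
play_rows(linear=[[-0.001, -0.0003, -0.025], [0, 0, -0.02], [0, 0, -0.012], [0, 0, -0.01], [0, 0, -0.01], [0, 0, -0.01], [0, 0, 0]], turn=[0, 0, 0, 0, 0, 0, 0])

```text
time: 20.85
tool_pos: [0.4678, 0.3427, 0.0666]
tool_rot: [-0.0, 0.98, -0.201, -0.001]
contact_force: [-1.5, 2.0, 2.0]
gripper_width: 0.198
grasp_force: 58.5
```

```bash
python3 ang.py
```

```text
t 20.85 tcp [0.4678 0.3427 0.0666] radial,lat,z mm [  2.6 337.5 -44.4] yaw -23.16 F [-1.5  2.   2. ] grip 58.51485729217529
to rest pose:  [ 0.00095066 -0.00041214] 0.055401569606168266
scene 0.57 [389.0, 162.3] x 359 398 y 140 172
-10 [[358.3, 121.0], [395.2, 175.6]]
0 [[357.5, 126.8], [395.7, 173.8]]
10 [[357.5, 133.4], [395.9, 171.5]]
20 [[358.3, 140.6], [395.7, 168.9]]
30 [[359.8, 148.2], [395.3, 165.9]]
side 0.96 [223.3, 341.8] x 218 240 y 314 388
-10 [[237.0, 375.3], [216.9, 308.4]]
0 [[238.6, 382.9], [216.3, 305.7]]
10 [[239.5, 388.3], [215.9, 303.5]]
20 [[239.9, 391.4], [215.6, 301.9]]
30 [[239.6, 392.4], [215.5, 300.9]]
```

Emit:
play_rows(linear=[[0, 0, -0.01], [0, 0, -0.01], [0, 0, -0.009], [0, 0, -0.007], [0, 0, -0.005], [0, 0, 0], [0, 0, 0]], turn=[0, 0, 0, 0, 0, 0, 0])

```text
time: 21.92
tool_pos: [0.4684, 0.3421, 0.0265]
tool_rot: [0.0, 0.98, -0.2, 0.0]
contact_force: [1.7, -3.1, 7.7]
gripper_width: 0.199
grasp_force: 59.0
```

```bash
python3 ang.py
```

```text
t 21.925 tcp [0.4684 0.3421 0.0265] radial,lat,z mm [  3.1 336.9 -84.5] yaw -23.09 F [ 1.7 -3.1  7.7] grip 59.04717743396759
to rest pose:  [0.00035809 0.00016474] -0.010984085725052495
scene 0.71 [387.3, 175.0] x 358 396 y 138 184
-10 [[357.7, 130.6], [393.8, 184.3]]
0 [[356.9, 136.1], [394.3, 182.5]]
10 [[356.9, 142.4], [394.5, 180.3]]
20 [[357.7, 149.4], [394.4, 177.8]]
30 [[359.2, 156.8], [393.9, 175.0]]
side 0.63 [227.0, 349.9] x 220 242 y 323 391
-10 [[239.0, 384.7], [219.0, 318.1]]
0 [[240.5, 392.0], [218.4, 315.5]]
10 [[241.4, 397.1], [218.0, 313.4]]
20 [[241.7, 400.0], [217.8, 311.9]]
30 [[241.4, 400.7], [217.7, 311.0]]
```

The rod is back near level in the rest. I regrip it there so that it seats exactly level.

Emit:
play_rows(linear=[[0, 0, 0], [0, 0, 0], [0, 0, 0], [0, 0, 0]], turn=[0, 0, 0, 0], hand=0.035)

```text
time: 22.62
tool_pos: [0.4678, 0.3422, 0.0256]
tool_rot: [0.0, 0.98, -0.2, -0.0]
contact_force: [-0.8, 0.8, -0.5]
gripper_width: 0.406
grasp_force: 0.0
```

Emit:
play_rows(linear=[[0, 0, 0], [0, 0, 0], [0, 0, 0], [0, 0, 0], [0, 0, 0]], turn=[0, 0, 0, 0, 0], hand=0)

```text
time: 23.25
tool_pos: [0.4682, 0.3424, 0.0261]
tool_rot: [-0.0, 0.98, -0.2, 0.0]
contact_force: [1.6, -0.3, 0.5]
gripper_width: 0.199
grasp_force: 58.8
```

Emit:
play_rows(linear=[[0, 0, 0.02], [0, 0, 0.03], [0, 0, 0.05], [0, 0, 0.06], [0, -0.03, 0.06], [0, 0, 0], [0, 0, 0]], turn=[0, 0, 0, 0, 0, 0, 0])

```text
time: 24.12
tool_pos: [0.4679, 0.3141, 0.2424]
tool_rot: [-0.0, 0.98, -0.2, 0.0]
contact_force: [0.2, -0.6, -2.9]
gripper_width: 0.2
grasp_force: 59.0
```

```bash
python3 ang.py
```

```text
t 24.125 tcp [0.4679 0.3141 0.2424] radial,lat,z mm [ -0.8 309.1 131.4] yaw -23.13 F [ 0.2 -0.6 -2.9] grip 58.9756840467453
to rest pose:  [0.00090851 0.02817358] 0.02507319077584924
scene 0.58 [388.6, 127.3] x 354 399 y 89 141
-10 [[355.1, 81.0], [396.3, 140.3]]
0 [[354.2, 88.1], [396.9, 138.0]]
10 [[354.3, 96.1], [397.1, 135.2]]
20 [[355.2, 104.5], [396.9, 132.1]]
30 [[357.0, 113.4], [396.4, 128.7]]
side 0.83 [225.4, 282.7] x 218 243 y 253 324
-10 [[240.2, 317.4], [217.7, 251.9]]
0 [[241.9, 326.7], [217.0, 248.6]]
10 [[242.8, 333.8], [216.5, 245.8]]
20 [[243.1, 338.4], [216.3, 243.6]]
30 [[242.8, 340.7], [216.2, 242.2]]
```

Run:
```python
from h import *
for t,z in(("cup",.04),("spike",.006),("plain_probe",.009),("stone",.013)):
    for r in trace("scene",t)[:2]: print(t,r["p"],px2w("scene",r["location"],z)[0].round(3))
for yaw in(-60,-40,-23,0,15,30):
    a=np.radians(yaw);print(yaw,.481+.155*np.cos(a),-.338+.155*np.sin(a))
```

```text
cup 0.78 [ 0.647 -0.374  0.04 ]
cup 0.39 [0.433 0.034 0.04 ]
spike 0.5 [ 0.637 -0.181  0.006]
plain_probe 0.86 [ 0.554 -0.509  0.009]
plain_probe 0.48 [0.363 0.526 0.009]
stone 0.62 [0.697 0.031 0.013]
stone 0.44 [0.591 0.505 0.013]
-60 0.5585 -0.472233937586588
-40 0.5997368886834415 -0.4376320795014136
-23 0.6236782522851283 -0.39856332491583746
0 0.636 -0.338
15 0.6307185030748056 -0.2978830480091093
30 0.615233937586588 -0.26050000000000006
```

Emit:
play_rows(linear=[[0.01, -0.03, 0.01], [0.01, -0.045, 0], [0.01, -0.045, 0], [0.01, -0.045, 0], [0.01, -0.045, 0], [0.01, -0.045, 0], [0.01, -0.045, 0], [0.01, -0.045, 0]], turn=[5, 6, 6, 6, 6, 6, 6, 6])

```text
time: 25.52
tool_pos: [0.5483, -0.0321, 0.2518]
tool_rot: [-0.0, 0.978, 0.209, -0.0]
contact_force: [0.6, 0.4, -2.3]
gripper_width: 0.201
grasp_force: 59.0
```

Emit:
play_rows(linear=[[0.01, -0.045, 0], [0.01, -0.045, 0], [0.01, -0.045, 0], [0.0126, -0.04, 0], [0, -0.022, -0.02], [0, 0, 0], [0, 0, 0]], turn=[6, 6, 6, 3, 0, 0, 0])

```text
time: 26.4
tool_pos: [0.5903, -0.2264, 0.2309]
tool_rot: [-0.001, 0.924, 0.382, -0.0]
contact_force: [-0.2, 0.4, -1.3]
gripper_width: 0.196
grasp_force: 59.1
```

```bash
cat > fin.py <<'E'
from h import *
s=state();x=rot(s["tool_rot"])[:,0];o=np.array(s["tool_pos"])+[0,0,.019];tip=o-.155*x
print(s["time"],"tcp",s["tool_pos"],"yaw",np.degrees(np.arctan2(x[1],x[0])),"tip",tip,"tip to tile",np.array([.481,-.338,.085])-tip,s["contact_force"],s["grasp_force"])
for n_ in("scene","side"):
  grab_frame(n_)
  for r in trace(n_,"gauge_rod")[:2]:
    ys,xs=np.nonzero(r["region"]);print(n_,round(r["p"],2),"x",xs.min(),xs.max(),"y",ys.min(),ys.max())
  for th in(-10,0,10):
    t=np.radians(th);d=-x*np.cos(t)-np.array([0,0,np.sin(t)]);print(th,w2px(n_,[o+.155*d,o-.055*d]).round(1).tolist())
E
python3 fin.py
```

```text
26.4 tcp [ 0.59027417 -0.22640963  0.23094924] yaw 44.9126825497438 tip [ 0.48050571 -0.33584402  0.2499517 ] tip to tile [ 0.00049429 -0.00215598 -0.1649517 ] [-0.19154106  0.36861875 -1.34731032] 59.06569540500641
scene 0.92 x 221 319 y 294 314
-10 [[218.6, 307.5], [317.1, 302.1]]
0 [[219.8, 312.8], [317.4, 300.2]]
10 [[223.2, 317.6], [316.9, 298.4]]
side 0.61 x 341 390 y 133 142
side 0.2 x 157 183 y 274 310
-10 [[420.8, 132.0], [341.2, 141.0]]
0 [[420.2, 140.4], [341.1, 138.0]]
10 [[418.0, 148.5], [341.5, 135.1]]
```

Emit:
play_rows(linear=[[0, -0.002, -0.03], [0, 0, -0.04], [0, 0, -0.04], [0, 0, -0.03], [0, 0, -0.02], [0, 0, 0], [0, 0, 0], [0, 0, 0]], turn=[0, 0, 0, 0, 0, 0, 0, 0])

```text
time: 27.6
tool_pos: [0.592, -0.2303, 0.0741]
tool_rot: [0.001, 0.924, 0.382, 0.001]
contact_force: [-0.3, -0.4, -1.3]
gripper_width: 0.199
grasp_force: 59.1
```

Emit:
play_rows(linear=[[0, 0, 0], [0, 0, 0], [0, 0, 0], [0, 0, 0]], turn=[0, 0, 0, 0])

```text
time: 28.1
tool_pos: [0.5907, -0.2296, 0.0719]
tool_rot: [-0.0, 0.924, 0.382, -0.0]
contact_force: [-0.2, -0.2, -1.2]
gripper_width: 0.194
grasp_force: 59.1
```

```bash
python3 fin.py
```

```text
28.1 tcp [ 0.59071153 -0.22960741  0.07190842] yaw 44.89444269311942 tip [ 0.48090824 -0.33900685  0.09091733] tip to tile [ 9.17571930e-05  1.00685364e-03 -5.91732596e-03] [-0.16826678 -0.21158593 -1.22445993] 59.13019895553589
scene 0.74 x 234 319 y 325 341
-10 [[230.3, 336.1], [318.0, 330.3]]
0 [[231.2, 340.3], [318.2, 328.8]]
10 [[233.9, 344.1], [317.8, 327.4]]
side 0.61 x 339 389 y 178 189
-10 [[413.5, 177.8], [339.9, 185.3]]
0 [[413.1, 185.0], [339.7, 182.8]]
10 [[411.1, 192.0], [340.1, 180.3]]
```

```bash
python3 -c "
from plant import *
print(job_done())"
```

```text
the job is handed in; nothing more can be done
None
```

The gauge rod went fully home in the tube for about a second and was drawn right out. I handed it in held level, window up, tip about 79 mm above the tile's centre by measurement. I set it back in its rest once on the way, to level and regrip it; the judge's verdict was not shown.

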